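Put the service kit away in its fitted holders

TASK

On the plywood platform, put each of the four kit items away in the wooden holder made for it: the flashlight, the power adapter and the carton of screws each lie or stand squarely, fully down inside the tray whose pocket matches its outline (the carton upright), and the roll of tape lies flat on the round stand with its hole over the post. Leave the pine block where it is.

Things in the scene. Friction and masses are not known exactly. Their poses are not given: they have to be found in the camera images.
- flashlight: Small dark grey flashlight lying on the platform, 37 mm wide (x), 121 mm long (y), 37 mm high, 0.14 kg. Origin: centre of its underside; y along its length, z up. Lies still, does not roll. All the things and holders start on the flat top of the plywood platform, which is 85 mm above the bench top (z = 0.085). Close behind the right-hand part of the platform and right of its rear part stands a tall yellow bin, rim 195 mm above the bench top.
- adapter: Black power adapter block with a short cable stub at one end, 50 mm wide (x), 99 mm long with the stub (y), 37 mm high, 0.15 kg. The block itself runs from y = -32 to +50 mm; the 8 mm thick stub from y = -32 to -50 mm, 16 mm above the underside. Origin: on the underside, midway along the 99 mm; z up.
- carton: Upright pale carton of screws with a plain label, 49 mm wide (x), 66 mm (y), 86 mm high, 0.21 kg, closed. Origin: centre of its underside; z up.
- tape: Roll of black insulating tape lying flat, 65 mm outside diameter, hole about 26 mm across, 19 mm high, 0.05 kg. Origin: centre of its underside; z up.
- flashlight_tray: Shallow open wooden tray with a cork floor, fixed to the platform: pocket 53 x 137 mm inside (x by y), 69 x 153 mm outside. Its walls are 8 mm thick with the rim 15 mm above the origin; the pocket floor is 5 mm above the origin, so the rim stands 10 mm over the floor. The longest and narrowest pocket; it takes the flashlight. Origin: centre of the underside, on the platform top; y along the pocket's longer side, z up.
- adapter_tray: Shallow open wooden tray with a cork floor, fixed to the platform: pocket 66 x 115 mm inside (x by y), 82 x 131 mm outside. Its walls are 8 mm thick with the rim 15 mm above the origin; the pocket floor is 5 mm above the origin, so the rim stands 10 mm over the floor. The middle-sized pocket, wide and fairly long; it takes the adapter with its stub, either way round. Origin: centre of the underside, on the platform top; y along the pocket's longer side, z up.
- carton_tray: Shallow open wooden tray with a cork floor, fixed to the platform: pocket 65 x 82 mm inside (x by y), 81 x 98 mm outside. Its walls are 8 mm thick with the rim 15 mm above the origin; the pocket floor is 5 mm above the origin, so the rim stands 10 mm over the floor. The shortest pocket, nearly square; it takes the carton standing upright. Origin: centre of the underside, on the platform top; y along the pocket's longer side, z up.
- tape_stand: Round wooden stand for the tape roll, fixed to the platform: a disc 84 mm in diameter and 8 mm thick with an upright round-topped steel post in its centre, 10 mm in diameter, its top 30 mm above the origin. Origin: centre of the underside; z up.
- pine_block: Bare block of pine, 62 mm (x) by 115 mm (y), 36 mm high, that lies loose among the things and has no holder; it stays where it is. Origin: centre of its underside; z up.

How it is judged:
By the outcome, as a careful person would: the job done as asked, in the order asked, and still so for the second after the job is handed in, with the robot touching nothing.
It also fails if it takes over 112 s, if anything falls off the work surface, if the arm or the gripper's body presses on something with over 40 N, if the wrist force passes 120 N, or if a joint passes its speed limit or range.

ROBOT

A 6-joint arm with a two-finger parallel gripper is mounted at the origin on a cart in front of the work surface, level with it; the furniture and walls round the work are solid. World frame = base frame: x ahead of the robot, y to its left, z up, the work surface at z = 0. Lengths are in mm, angles in rad, forces in N, time in s.
With the tool pointing down it reaches from about 225 to 875 mm from the base axis. Payload 3.4 kg.
Tool frame: the origin (TCP) lies midway between the tips of the shut fingers; the grasp point (between the pads) lies 19 mm behind it (r.grasp_offset is the distance from the TCP to the grasp point, in mm); z points along the fingers, y is the line along which they close (so a half turn about z gives the same grasp; the last joint's range is limited). The gripper opens to 85 mm and grips with 20 to 120 N. Pads are 22 mm wide; open, the fingers measure 114 mm over their backs; the gripper's body (76 mm by 85 mm) begins 54 mm behind the grasp point. The pads swing forward as they close: fully open they stand 13 mm farther back than shut.
Start: joints at [-1.399, 0.276, 1.505, -0, 1.361, -0.121], TCP at [165.963, -550.562, 231.328] pointing down, gripper open.
Joint ranges: [-2.89, 2.89], [-0.75, 2.08], [0.22, 2.7], [-1.18, 4.32], [0.11, 2.71], [-2.7, 2.7]. Speed limits (rad/s): [2.57, 2.57, 3.14, 3.14, 3.14, 3.14].

INTERFACE

Orientations are given as a rotation vector (axis times angle).
In Python, from workcell import sensors, snapshot, camera_model, job, r gives the robot as it stands.
- The arm moves only by the shell command python3 -m crank 'ROWS' [FORCE]. ROWS is JSON, one flat list of numbers, 7 for each row, row after row: the shift along the tool's x, y, z in cm, then the turn, a rotation vector about the tool's x, y, z in degrees, then the closure, from 0 (fully open) to 1 (shut). In form: [tx, ty, tz, ax, ay, az, gripper, tx, ty, tz, ax, ay, az, gripper, ...]. A call has 1 to 5 rows; each row is the pose to reach, as a shift and turn from the pose commanded when the call began, along the tool's axes at that moment; what a row does not reach only later rows make up. A row lasts 1/12 s, in which the tool goes at most 41.7 mm and 7.16 degrees, less where a joint would pass 70% of its speed; a pose out of reach is approached as far as the arm can. A call with a gripper value outside its range is refused whole. The fingers move at their own pace and stop on an object; FORCE is the grip in N (left out, the last holds). Time passes only in rows, so rows that repeat a pose let the fingers close. It gives the time, the measured TCP pose, the force, the opening and the grip force at its end, in the units of the state.
- sensors.get_state(): the state, without advancing time (a new reading comes with each control period).
- snapshot(name): name is "scene" or "top" or "wrist"; returns (picture, depth): 480x640x3 uint8, red, green, blue; 480x640 float32, mm along the optical axis (not along the pixel's ray), 0 where there is no reading.
- camera_model(name): a dict with "mtx" (3x3 intrinsics, pixels), "rvec" (rotation vector, rad) and "tvec" (3), from world to camera coordinates, as OpenCV has them. Camera axes: x right, y down, z forward; pixel columns grow to the right and rows downward; lengths in mm; the calibration is good to about 2 mm. A picture is of the moment at which its call begins: read the wrist's pose just before it. camera_model takes no time and is no camera call; for the wrist camera it gives the pose at the moment of the call.
- job.close_job(): hands the job in; it is judged then, once.
The state is a dict: "time": time; "qpos": joint angles; "dq": joint speeds; "tau": joint torques, N m; "tcp_pos": TCP position; "eef_rot": TCP orientation; "wrist_force": force on the tool from outside, world axes, zero at the start; "wrist_torque": the same for the moment, N m; "width": finger opening in mm; "grip_force": force on a finger pad.
Only numpy, scipy, OpenCV 4.12 (cv2) and the standard library are available. Lean on these libraries where they do the work, as an engineer would, in place of code of your own. Each camera call takes 0.05 s, during which the arm holds its last target. There are 200 camera calls.

## Working session

There is one attempt and no reset: what is moved stays moved. The work goes in short steps, Python scripts to look and compute and a shell command to move; the robot and the scene stay as the last step left them, time stands still between calls to the robot, and variables do not carry over. Pictures are saved under pics/ and viewed, at most 18 in all, crops included, and the job is handed in when it is done.

```bash
ls; mkdir -p pics
cat > look.py <<'E'
import numpy as np,cv2,sys
from workcell import sensors,snapshot,camera_model,job,r
def grab(n,f):
    s=sensors.get_state(); m=camera_model(n); im,d=snapshot(n)
    cv2.imwrite('pics/'+f+'.png',im[:,:,::-1]); np.savez('/tmp/'+f+'.npz',im=im,d=d,mtx=m['mtx'],rvec=m['rvec'],tvec=m['tvec']); return im,d,m
def world(f):
    z=np.load('/tmp/'+f+'.npz'); d=z['d']; K=z['mtx']; R=cv2.Rodrigues(np.array(z['rvec'],float))[0]; t=np.array(z['tvec'],float).ravel()
    v,u=np.mgrid[:480,:640]; P=np.stack([(u-K[0,2])/K[0,0]*d,(v-K[1,2])/K[1,1]*d,d],-1)
    W=(P-t)@R; W[d==0]=np.nan; return z['im'],W
E
python3 - <<'E'
from look import *
for n in ('top','scene','wrist'): grab(n,n+'0')
print(sensors.get_state())
E
```

```text
pics
{'time': 0.15, 'qpos': array([-1.39900240e+00,  2.76467714e-01,  1.50581608e+00,  1.19542120e-06,
        1.36071291e+00, -1.20987439e-01]), 'dq': array([ 0.00041604, -0.00135251, -0.00636074,  0.0006609 ,  0.00064715,
        0.00042785]), 'tau': array([ 1.94161417e-03, -4.17143297e+01, -2.46032059e+01, -1.01420817e-04,
        7.62647105e-03, -2.32904384e-06]), 'tcp_pos': array([ 165.89043362, -550.14896973,  230.63863332]), 'eef_rot': array([-3.10660164e+00, -4.58053899e-01,  5.41603302e-05]), 'wrist_force': array([-0.41281805, -0.10940978, -0.51644383]), 'wrist_torque': array([-0.06803352, -0.01092165,  0.03203808]), 'grip_force': 0.0, 'width': 84.97173728842107}
```

View pics/top0.png

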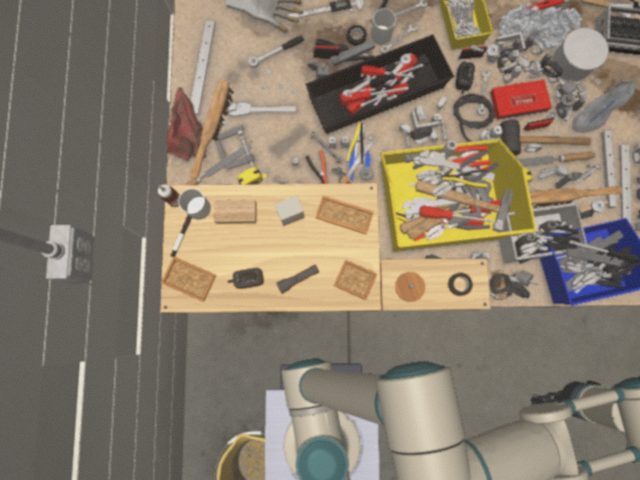

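View pics/scene0.png

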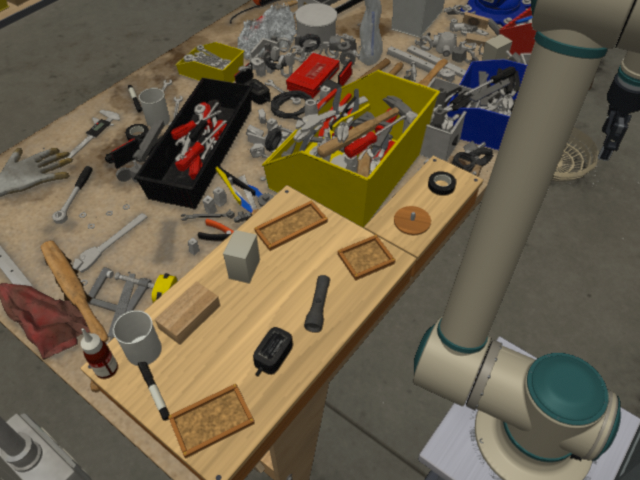

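Top view: trays at (190,279), (345,214) and (355,279), stand at (410,286), tape at (460,284), adapter at (246,278), flashlight at (298,278), carton at (290,210), pine block at (235,211). The mug and marker are at the left. Next I'll measure them.

```bash
cat > seg.py <<'E'
from look import *
def seg(f,lo,hi=400,roi=None,amin=60):
    im,W=world(f); z=W[...,2]
    m=((z>lo)&(z<hi)&(W[...,0]>300)&(W[...,0]<800)).astype(np.uint8)
    if roi: k=np.zeros_like(m); k[roi[1]:roi[3],roi[0]:roi[2]]=1; m*=k
    n,L,st,c=cv2.connectedComponentsWithStats(m,connectivity=4)
    for i in range(1,n):
        if st[i,4]<amin: continue
        p=W[L==i]; (cx,cy),(w,h),a=cv2.minAreaRect(p[:,:2].astype(np.float32))
        print(c[i].round(),st[i,4],'ctr %.0f %.0f size %.0f %.0f ang %.1f'%(cx,cy,w,h,a),'z',np.percentile(p[:,2],[5,50,95]).round(1))
if __name__=='__main__':
    im,W=world('top0')
    for u,v in [(270,245),(210,245),(470,265),(190,279),(345,214),(355,279),(410,275)]: print(u,v,W[v,u].round(1))
    seg('top0',91,400,(160,180,490,312),25)
    print(sum(0 for _ in ())); seg('top0',105,400,(160,180,490,312),25)
    m=camera_model('top'); R=cv2.Rodrigues(np.array(m['rvec'],float))[0]; print(-R.T@np.array(m['tvec'],float).ravel(),m['mtx'])
E
python3 seg.py
```

```text
270 245 [557.1 140.1  89. ]
210 245 [559.1 310.   88.1]
470 265 [ 494.7 -421.3   85.4]
190 279 [463.2 363.3  88.5]
345 214 [644.6 -73.4  88.4]
355 279 [458.4 -97.7  88. ]
410 275 [ 467.2 -250.1   95.5]
[442. 210.] 4198 ctr 639 -337 size 205 301 ang 2.2 z [102.5 139.1 195.4]
[186. 235.] 1815 ctr 566 363 size 149 325 ang 87.8 z [ 92. 104. 190.]
[290. 210.] 587 ctr 657 85 size 73 70 ang 21.7 z [104.9 170.8 175.6]
[344. 215.] 674 ctr 642 -69 size 158 72 ang 71.3 z [ 91.4  98.  104.6]
[234. 211.] 990 ctr 656 242 size 74 122 ang 0.5 z [106.7 121.6 126.1]
[340. 214.] 34 ctr 646 -58 size 40 12 ang 23.9 z [91.2 93.  97.5]
[345. 211.] 25 ctr 650 -74 size 29 16 ang 75.7 z [91.1 92.2 96.7]
[354. 279.] 599 ctr 457 -96 size 100 82 ang 65.3 z [ 91.5  97.4 104.5]
[296. 278.] 452 ctr 465 64 size 38 125 ang 30.1 z [107.1 115.5 123.5]
[247. 278.] 573 ctr 461 207 size 51 100 ang 12.2 z [104.2 121.6 126.6]
[460. 284.] 342 ctr 442 -385 size 62 65 ang 44.1 z [ 96.1 104.1 109.2]
[189. 276.] 33 ctr 470 364 size 24 19 ang 44.9 z [91.3 93.2 96.4]
[410. 286.] 573 ctr 435 -248 size 80 83 ang 32.7 z [91.3 94.3 99.4]
0
[443. 209.] 3790 ctr 634 -333 size 300 204 ang 89.9 z [107.4 144.1 195.7]
[183. 199.] 772 ctr 677 369 size 122 69 ang 66.8 z [110.5 154.6 196.6]
[289. 210.] 557 ctr 645 83 size 49 66 ang 21.2 z [119.8 171.  175.7]
[234. 211.] 948 ctr 651 238 size 64 115 ang 1.1 z [114.1 121.8 126.1]
[406. 204.] 43 ctr 667 -245 size 19 23 ang 19.8 z [106.7 109.8 115. ]
[296. 278.] 444 ctr 462 62 size 35 120 ang 27.0 z [107.8 115.6 123.5]
[247. 278.] 537 ctr 462 206 size 50 95 ang 9.1 z [114.7 121.8 126.7]
[467. 277.] 25 ctr 460 -405 size 23 13 ang 71.5 z [105.2 106.9 109.2]
[ 3.18781722e+02 -1.09964056e-01  1.48304700e+03] [[500.92453146   0.         317.74452279]
 [  0.         500.92453146 242.68150031]
 [  0.           0.           1.        ]]
```

Run:
```python
import cv2
i=cv2.imread('pics/top0.png')[175:320,155:500]
cv2.imwrite('pics/crop0.png',cv2.resize(i,(800,336),interpolation=cv2.INTER_CUBIC))
```

```text
(no output)
```

View pics/crop0.png

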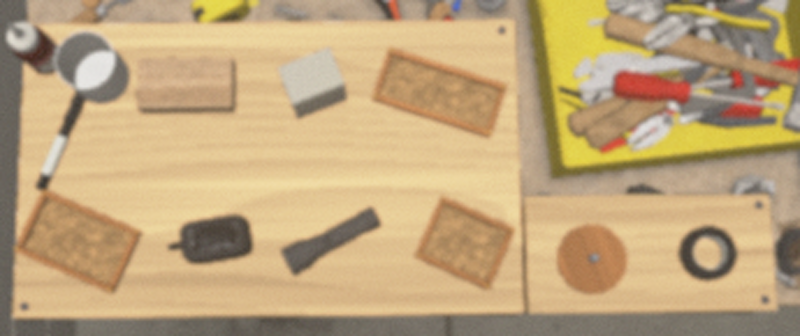

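```bash
cat > plan.py <<'E'
# usage: plan.py x y z fingerdir_deg   (finger closing direction, world, mod 180)
from look import *
def plan(x,y,z,yaw):
    s=sensors.get_state(); R=cv2.Rodrigues(s['eef_rot'])[0]; p=s['tcp_pos']
    sh=R.T@(np.array([x,y,z])-p)/10; cur=np.degrees(np.arctan2(R[1,1],R[0,1]))
    print('pos',p.round(1),'ydir %.1f'%cur,'tilt %.2f'%np.degrees(np.arccos(-R[2,2])),'t %.2f w %.1f q6 %.2f'%(s['time'],s['width'],s['qpos'][5]))
    print('shift cm',sh.round(2))
    dq1=np.arctan2(y,x)-np.arctan2(p[1],p[0])
    for k in (0,180):
        d=(yaw+k-cur+180)%360-180
        # candidate correction for tilt included: world target rotation -> tool rotvec
        Rt=np.c_[np.r_[0,0,0],np.r_[np.cos(np.radians(yaw+k)),np.sin(np.radians(yaw+k)),0],np.r_[0,0,-1.]]; Rt[:,0]=np.cross(Rt[:,1],Rt[:,2])
        print('turn deg',np.degrees(cv2.Rodrigues(R.T@Rt)[0].ravel()).round(1),'q6 if minus %.2f plus %.2f'%(s['qpos'][5]+dq1-np.radians(d),s['qpos'][5]-dq1+np.radians(d)))
if __name__=='__main__': plan(*map(float,sys.argv[1:5]))
E
python3 -c "
from workcell import r
print([a for a in dir(r) if a[0]!='_'], r.grasp_offset)"
python3 plan.py 430 62 260 27; python3 -m crank '[0,0,-3,0,0,0,0,0,0,-3,0,0,0,0]'
```

```text
['Unreachable', 'grasp_offset'] 18.700000000000003
pos [ 165.9 -550.1  230.6] ydir -73.2 tilt 0.08 t 0.15 w 85.0 q6 -0.12
shift cm [ 42.96 -50.99  -2.86]
turn deg [-0.000e+00 -1.000e-01 -1.002e+02] q6 if minus -0.45 plus 0.21
turn deg [-0.1  0.  79.8] q6 if minus 2.69 plus -2.93
time: 0.32
tcp_pos: [166.3, -552.5, 265.0]
eef_rot: [3.102, 0.457, 0.0]
wrist_force: [-0.5, -1.2, 1.5]
width: 85.4
grip_force: 0.0
```

View pics/wrist0.png

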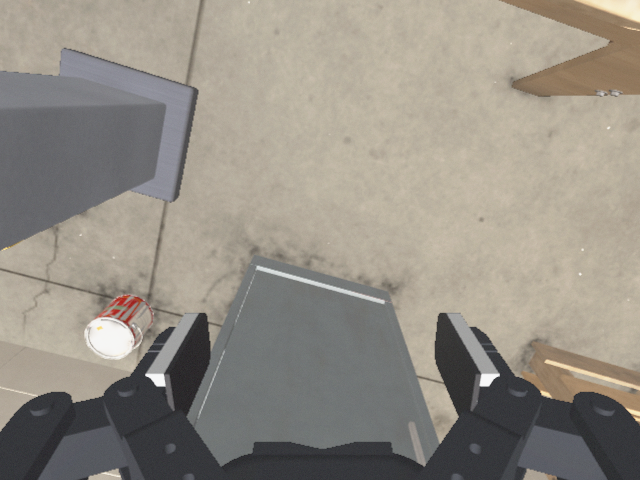

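Wrist view: the fingers are at the lower left and right, and only floor is below. Moving towards the platform.

```bash
python3 -m crank '[4,-5,0,0,0,0,0,8,-9,0,0,0,0,0,11,-12.5,-1,0,0,0,0,14,-15.5,-1.5,0,0,0,0,17,-18.5,-2,0,0,0,0]'; python3 plan.py 420 62 300 27
```

```text
time: 0.73
tcp_pos: [255.4, -361.5, 276.0]
eef_rot: [-3.108, -0.457, -0.0]
wrist_force: [0.1, 1.1, -0.1]
width: 85.5
grip_force: 0.0
pos [ 255.4 -361.5  276. ] ydir -73.3 tilt 0.01 t 0.73 w 85.5 q6 0.17
shift cm [ 27.95 -35.83  -2.39]
turn deg [   0.    -0.  -100.3] q6 if minus -0.48 plus 0.81
turn deg [-0.  -0.  79.7] q6 if minus 2.66 plus -2.33
```

```bash
python3 -m crank '[2.8,-3.6,-0.3,0,0,0,0,5.6,-7.2,-0.6,0,0,0,0,8.4,-10.8,-0.9,0,0,0,0,11.2,-14.3,-1.2,0,0,0,0,14,-17.9,-1.2,0,0,0,0]' >/dev/null
python3 -m crank '[2.8,-3.6,-0.3,0,0,0,0,5.6,-7.2,-0.6,0,0,0,0,8.4,-10.8,-0.9,0,0,0,0,11.2,-14.3,-1.2,0,0,0,0,14,-17.9,-1.2,0,0,0,0]' 
python3 -m crank '[0,0,0,0,0,-7,0,0,0,0,0,0,-14,0,0,0,0,0,0,-21,0,0,0,0,0,0,-28,0,0,0,0,0,0,-34,0]' >/dev/null
python3 -m crank '[0,0,0,0,0,-7,0,0,0,0,0,0,-14,0,0,0,0,0,0,-21,0,0,0,0,0,0,-28,0,0,0,0,0,0,-34,0]' >/dev/null
python3 -m crank '[0,0,0,0,0,-7,0,0,0,0,0,0,-14,0,0,0,0,0,0,-21,0,0,0,0,0,0,-28,0,0,0,0,0,0,-33,0]' >/dev/null
python3 plan.py 462 62 110 27; python3 -c "
from look import *
grab('wrist','w1')"
```

```text
time: 1.57
tcp_pos: [406.3, 26.4, 300.1]
eef_rot: [3.107, 0.459, 0.003]
wrist_force: [1.3, -0.0, 0.3]
width: 85.3
grip_force: 0.0
pos [405.8  24.3 299.3] ydir 28.1 tilt 0.02 t 2.82 w 85.5 q6 -0.60
shift cm [ 0.69  6.73 18.93]
turn deg [0.  0.  1.1] q6 if minus -0.51 plus -0.69
turn deg [  -0.     0.  -178.9] q6 if minus -3.65 plus 2.45
```

View pics/w1.png

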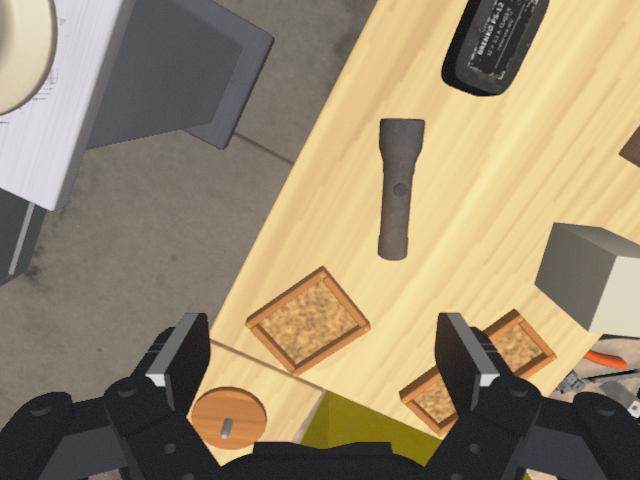

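Wrist view: flashlight from (400,120) to (393,258), adapter at (495,40), carton at (590,280), carton tray at (307,320), and part of the flashlight tray at (480,370). Measuring from this view's depth.

Run:
```python
from seg import *
im,W=world('w1')
print('platform',np.nanmedian(W[200:260,300:360,2]), np.nanmedian(W[100:140,560:600,2]))
seg('w1',90,400,None,200); print()
seg('w1',95,400,(200,0,640,400),200);print()
seg('w1',102,400,(370,0,640,400),200);print(); seg('w1',165,400,(500,200,640,400),200)
# flashlight: axis by PCA
z=W[...,2]; m=np.zeros(z.shape,bool); m[100:280,360:440]=1; p=W[m&(z>97)]
c=p[:,:2].mean(0); e=np.linalg.svd(p[:,:2]-c,full_matrices=False)[2][0]; t=(p[:,:2]-c)@e; n=(p[:,:2]-c)@[-e[1],e[0]]
print('axis',c,np.degrees(np.arctan2(e[1],e[0])))
for a in range(-60,70,15):
    k=abs(t-a)<7
    if k.any(): print(a,(c+a*e).round(),np.percentile(n[k],[2,98]).round(1),np.percentile(p[k,2],98).round(1))
```

```text
platform 84.73178980649945 84.3592242045545
[492.  44.] 7234 ctr 462 192 size 50 72 ang 9.0 z [100.2 120.6 122.1]
[398. 183.] 4694 ctr 461 60 size 37 121 ang 27.2 z [106.7 115.1 121. ]
[633. 150.] 340 ctr 624 185 size 14 29 ang 41.7 z [ 90.8  96.5 106.9]
[594. 279.] 8954 ctr 644 80 size 48 67 ang 21.3 z [ 97.9 153.  171. ]
[308. 323.] 3488 ctr 456 -99 size 98 82 ang 65.1 z [ 90.4  99.  100.7]
[322. 423.] 55334 ctr 536 -93 size 350 348 ang 12.8 z [ 93.2 365.9 383.4]

[493.  44.] 7068 ctr 462 192 size 50 72 ang 9.0 z [104.6 120.6 122.1]
[398. 183.] 4673 ctr 461 60 size 37 121 ang 27.2 z [107.  115.1 121. ]
[635. 152.] 201 ctr 623 184 size 11 22 ang 38.1 z [ 95.6 100.1 107.9]
[595. 280.] 8668 ctr 644 80 size 48 67 ang 21.3 z [102.4 154.7 171. ]
[308. 324.] 2643 ctr 456 -99 size 98 82 ang 65.0 z [ 96.2  99.4 100.7]
[204. 346.] 609 ctr 369 3 size 1 23 ang 29.8 z [313.4 319.2 325.7]
[480. 362.] 6982 ctr 574 11 size 164 239 ang 38.9 z [ 98.1 333.9 358.8]
[591. 396.] 238 ctr 461 67 size 10 4 ang 28.6 z [357.8 359.4 362.2]

[494.  44.] 6800 ctr 463 192 size 50 72 ang 9.0 z [110.3 120.7 122.1]
[398. 183.] 4650 ctr 461 60 size 37 121 ang 27.2 z [107.3 115.1 121. ]
[597. 281.] 8246 ctr 644 80 size 48 67 ang 21.3 z [108.7 157.2 171.1]
[476. 364.] 5539 ctr 446 50 size 27 20 ang 70.4 z [317.7 339.2 359.1]
[591. 396.] 238 ctr 461 67 size 10 4 ang 28.6 z [357.8 359.4 362.2]

[618. 299.] 3419 ctr 641 79 size 43 67 ang 22.3 z [166.9 170.2 171.4]
[516. 386.] 1040 ctr 450 57 size 7 20 ang 87.1 z [340.4 356.9 360.2]
[591. 396.] 238 ctr 461 67 size 10 4 ang 28.6 z [357.8 359.4 362.2]
axis [455.16831864  66.27905722] -62.37160325340999
-45 [434. 106.] [-15.4  18.4] 122.1
-30 [441.  93.] [-15.3  17.6] 121.7
-15 [448.  80.] [-11.4  14.1] 118.6
0 [455.  66.] [-10.2  12.8] 118.6
15 [462.  53.] [-10.3  13.1] 117.0
30 [469.  40.] [-10.4  12.8] 116.5
45 [476.  26.] [-10.7  12.9] 116.8
60 [483.  13.] [-11.7  13.4] 117.4
```

```bash
python3 plan.py 461 60 140 27.2
```

```text
pos [405.8  24.3 299.3] ydir 28.2 tilt 0.02 t 2.87 w 85.5 q6 -0.60
shift cm [ 0.55  6.55 15.93]
turn deg [0. 0. 1.] q6 if minus -0.52 plus -0.69
turn deg [  -0.    0. -179.] q6 if minus -3.66 plus 2.45
```

```bash
python3 -m crank '[0.3,3,2,0,0,1,0.3,0.5,5.5,5,0,0,1,0.3,0.55,6.5,8.5,0,0,1,0.3,0.55,6.55,12,0,0,1,0.3,0.55,6.55,15,0,0,1,0.3]' >/dev/null
python3 -m crank '[0,0,0.5,0,0,0,0.3,0,0,0.9,0,0,0,0.3]' ; python3 plan.py 461 60 94 27.2
```

```text
time: 3.45
tcp_pos: [460.3, 59.7, 139.3]
eef_rot: [-1.647, -2.672, 0.003]
wrist_force: [-0.4, 0.5, 0.5]
width: 60.0
grip_force: 0.0
pos [460.3  59.7 139.3] ydir 26.7 tilt 0.18 t 3.45 w 60.0 q6 -0.49
shift cm [-0.01  0.09  4.53]
turn deg [-0.2 -0.1 -0.5] q6 if minus -0.50 plus -0.48
turn deg [-1.000e-01  3.000e-01  1.795e+02] q6 if minus 2.65 plus -3.62
```

```bash
python3 -m crank '[0,0,1.5,0,0,0,0.3,0,0,3,0,0,0,0.3,0,0.1,4,0,0,0,0.3,0,0.1,4.5,0,0,0,0.3,0,0.1,4.5,0,0,0,0.3]' 40
python3 -m crank '[0,0,0,0,0,0,1,0,0,0,0,0,0,1,0,0,0,0,0,0,1,0,0,0,0,0,0,1,0,0,0,0,0,0,1]' 40 
python3 -m crank '[0,0,0,0,0,0,1,0,0,0,0,0,0,1,0,0,0,0,0,0,1,0,0,0,0,0,0,1,0,0,0,0,0,0,1]' 40 
python3 -c "
from look import *
grab('wrist','w2')"
```

```text
time: 3.87
tcp_pos: [462.9, 60.0, 96.1]
eef_rot: [1.647, 2.674, 0.001]
wrist_force: [-0.2, -0.3, -0.7]
width: 59.8
grip_force: 0.0
time: 4.28
tcp_pos: [463.1, 60.0, 96.9]
eef_rot: [1.645, 2.673, 0.002]
wrist_force: [-1.0, -0.2, 5.9]
width: 36.3
grip_force: 42.6
time: 4.7
tcp_pos: [463.1, 60.0, 96.9]
eef_rot: [1.645, 2.673, 0.002]
wrist_force: [-0.6, -0.6, 7.2]
width: 35.9
grip_force: 42.6
```

View pics/w2.png

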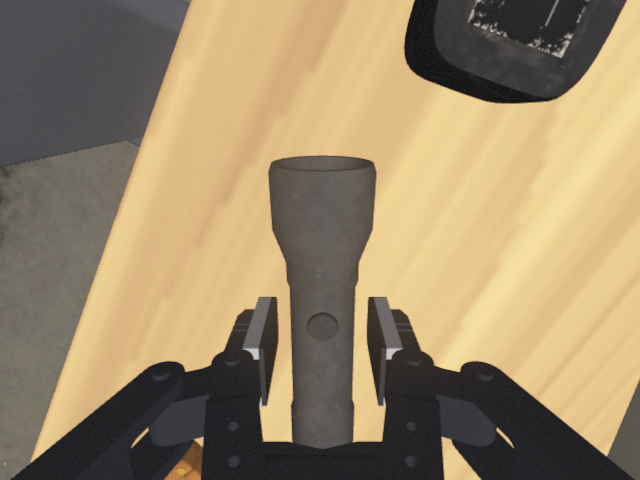

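The view shows the flashlight centred between the pads with a small visible gap, though the grip force is 42 N. Lifting to check.

```bash
python3 -m crank '[0,0,-1,0,0,0,1,0,0,-2,0,0,0,1,0,0,-4,0,0,0,1,0,0,-6,0,0,0,1,0,0,-8,0,0,0,1]'
python3 -m crank '[0,0,-1,0,0,0,1,0,0,-1,0,0,0,1]'
python3 plan.py 642 -69 200 -18.7
python3 -c "
from look import *
grab('wrist','w3')"
```

```text
time: 5.17
tcp_pos: [461.9, 60.2, 176.3]
eef_rot: [-1.647, -2.675, 0.0]
wrist_force: [0.1, 0.4, -1.7]
width: 36.7
grip_force: 41.5
time: 5.33
tcp_pos: [464.0, 60.1, 188.1]
eef_rot: [1.644, 2.671, 0.005]
wrist_force: [-0.2, -0.6, -0.7]
width: 36.6
grip_force: 41.6
pos [464.   60.1 188.1] ydir 26.8 tilt 0.35 t 5.33 w 36.6 q6 -0.49
shift cm [-19.55  10.08  -1.08]
turn deg [ 0.4  0.  45.5] q6 if minus 0.07 plus -1.04
turn deg [  -0.     0.4 -134.5] q6 if minus -3.07 plus 2.10
```

View pics/w3.png

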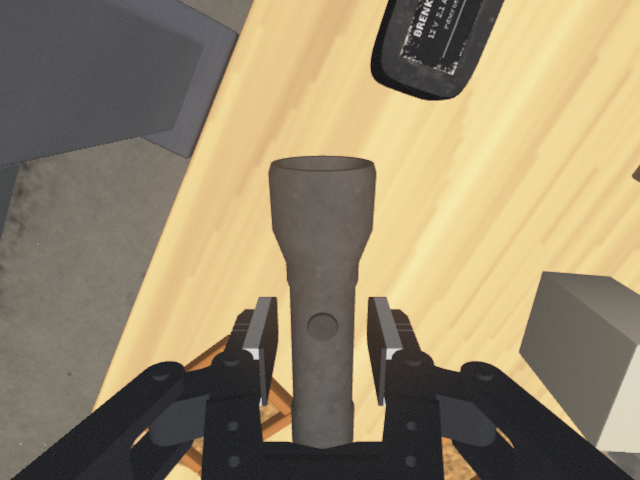

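The flashlight is held firmly and clear of the platform. Now I'll hover near its tray and measure the tray from close by.

```bash
python3 -m crank '[0,0,-2,0,0,7,1,0,0,-4,0,0,14,1,0,0,-6,0,0,21,1,0,0,-8,0,0,28,1,0,0,-10,0,0,33,1]' >/dev/null
python3 -m crank '[0,0,0,0,0,6,1,0,0,0,0,0,12.5,1]'; python3 plan.py 620 -130 300 -18.7
```

```text
time: 5.97
tcp_pos: [462.3, 60.1, 285.5]
eef_rot: [2.558, 1.823, 0.001]
wrist_force: [-0.2, -0.4, -1.4]
width: 36.4
grip_force: 41.7
pos [462.3  60.1 285.5] ydir -19.0 tilt 0.04 t 5.97 w 36.4 q6 0.31
shift cm [-12.83  21.1   -1.44]
turn deg [ 0.  -0.  -0.3] q6 if minus -0.03 plus 0.65
turn deg [-0.000e+00 -1.000e-01  1.797e+02] q6 if minus 3.11 plus -2.49
```

```bash
python3 -m crank '[-1.5,2.5,-0.3,0,0,0,1,-3.2,5.3,-0.6,0,0,0,1,-5,8,-0.9,0,0,0,1,-6.5,10.5,-1.2,0,0,0,1,-7.8,13,-1.4,0,0,0,1]' >/dev/null
python3 -m crank '[-1.5,2.4,0,0,0,0,1,-3,4.7,0,0,0,0,1,-4.2,6.8,0,0,0,0,1,-5,8.1,0,0,0,0,1,-5,8.1,0,0,0,0,1]'
python3 - <<'E'
from look import *
import seg
grab('wrist','w4')
seg.seg('w4',93,104,None,300); seg.seg('w4',165,180,None,300)
E
python3 plan.py 641 -71.5 220 -18.7
```

```text
time: 6.8
tcp_pos: [622.4, -131.7, 296.4]
eef_rot: [-2.555, -1.827, 0.004]
wrist_force: [1.0, 0.0, -1.6]
width: 36.2
grip_force: 41.6
[319.  74.] 3634 ctr 649 -50 size 105 69 ang 71.2 z [ 97.1  99.3 100.8]
[133. 218.] 3805 ctr 456 -99 size 99 82 ang 65.0 z [ 94.4  99.4 100.8]
[447. 228.] 784 ctr 717 -195 size 166 2 ang 5.9 z [ 93.6  98.7 103.5]
[509. 351.] 1441 ctr 748 -346 size 35 123 ang 29.0 z [ 94.8  99.1 101.6]
[182. 356.] 585 ctr 429 -244 size 38 56 ang 78.1 z [93.1 93.6 99.5]
[427. 273.] 1244 ctr 682 -192 size 113 8 ang 5.0 z [165.8 172.5 179.2]
[282. 391.] 341 ctr 545 -259 size 2 37 ang 5.6 z [165.8 172.6 179.2]
pos [ 621.  -129.8  296.8] ydir -18.8 tilt 0.23 t 6.85 w 36.3 q6 0.01
shift cm [6.17 0.04 7.68]
turn deg [-0.2  0.  -0.1] q6 if minus 0.11 plus -0.08
turn deg [  0.    0.4 179.9] q6 if minus 3.25 plus -3.22
```

View pics/w4.png

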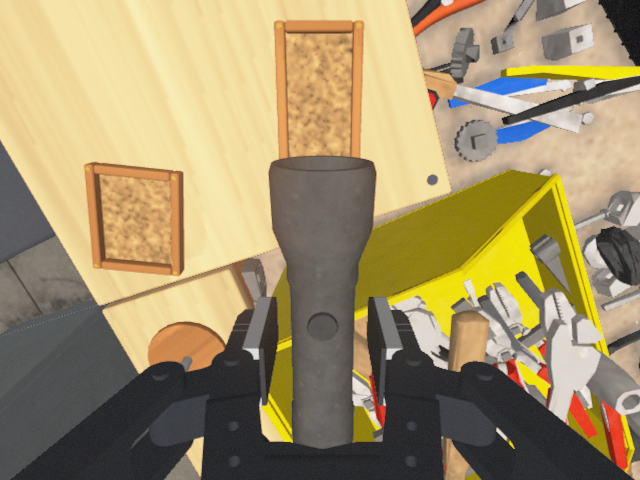

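The tray is at (320,85) with its far end at (320,25), partly hidden by the flashlight. That puts the tray centre at about (641,-73), long axis at 71.2°.

```bash
python3 -m crank '[1.5,0,1,0,0,0,1,3,0,2,0,0,0,1,4.5,0,4,0,0,0,1,6.1,0,6,0,0,0,1,6.1,0,8.5,0,0,0,1]' >/dev/null
python3 -m crank '[0,0,2,0,0,0,1,0,0,4,0,0,0,1,0,0,6,0,0,0,1,0,0,7,0,0,0,1,0,0,7,0,0,0,1]'; python3 plan.py 641.3 -72.5 103 -18.8
```

```text
time: 7.68
tcp_pos: [637.7, -68.3, 141.0]
eef_rot: [-2.547, -1.83, 0.007]
wrist_force: [-0.5, 0.3, -1.0]
width: 36.2
grip_force: 41.6
pos [637.7 -68.3 141. ] ydir -18.6 tilt 0.41 t 7.68 w 36.2 q6 0.11
shift cm [-0.28  0.5   3.8 ]
turn deg [-0.4  0.   0.2] q6 if minus 0.11 plus 0.11
turn deg [  -0.    -0.6 -179.8] q6 if minus -3.04 plus 3.25
```

```bash
python3 -m crank '[-0.3,0.5,0.5,-0.4,0,0.2,1,-0.3,0.5,1.2,-0.4,0,0.2,1,-0.3,0.5,2,-0.4,0,0.2,1,-0.3,0.5,2.3,-0.4,0,0.2,1,-0.3,0.5,2.3,-0.4,0,0.2,1]'; python3 plan.py 641.3 -72.5 103 -18.8
```

```text
time: 8.1
tcp_pos: [643.6, -75.5, 120.6]
eef_rot: [2.553, 1.823, 0.005]
wrist_force: [-0.2, 0.3, -1.3]
width: 36.5
grip_force: 41.6
pos [643.6 -75.5 120.6] ydir -18.9 tilt 0.31 t 8.10 w 36.5 q6 0.11
shift cm [ 0.21 -0.33  1.76]
turn deg [ 0.3  0.  -0.1] q6 if minus 0.11 plus 0.11
turn deg [  0.   -0.5 179.9] q6 if minus 3.25 plus -3.04
```

```bash
python3 -m crank '[0,0,0,0,0,0,1,0,0,0,0,0,0,1]' >/dev/null; python3 plan.py 641.3 -72.5 103 -18.8
```

```text
pos [644.5 -75.7 121.8] ydir -18.9 tilt 0.44 t 8.27 w 36.3 q6 0.11
shift cm [ 0.2  -0.42  1.88]
turn deg [ 0.4 -0.  -0.1] q6 if minus 0.11 plus 0.11
turn deg [ -0.   -0.7 179.9] q6 if minus 3.25 plus -3.04
```

```bash
python3 -m crank '[0.2,-0.3,0.5,0.2,0,0,1,0.2,-0.3,1,0.2,0,0,1,0.2,-0.3,1.5,0.2,0,0,1,0.2,-0.3,1.5,0.2,0,0,1,0.2,-0.3,1.5,0.2,0,0,1]' ; python3 plan.py 641.3 -72.5 102 -18.8
```

```text
time: 8.68
tcp_pos: [641.8, -72.6, 105.7]
eef_rot: [2.555, 1.825, 0.002]
wrist_force: [-0.1, 0.0, -1.5]
width: 36.1
grip_force: 41.6
pos [641.8 -72.6 105.7] ydir -18.9 tilt 0.13 t 8.68 w 36.1 q6 0.11
shift cm [-0.01 -0.05  0.37]
turn deg [ 0.1  0.  -0.1] q6 if minus 0.11 plus 0.11
turn deg [  0.   -0.2 179.9] q6 if minus 3.25 plus -3.03
```

Lower gently, release with a small opening, then rise.

```bash
python3 -m crank '[0,0,0.2,0,0,0,1,0,0,0.3,0,0,0,1,0,0,0.3,0,0,0,1]' 
python3 -m crank '[0,0,0,0,0,0,0.35,0,0,0,0,0,0,0.35,0,0,0,0,0,0,0.35,0,0,0,0,0,0,0.35,0,0,0,0,0,0,0.35]'
python3 -m crank '[0,0,-1,0,0,0,0.3,0,0,-2.5,0,0,0,0.3,0,0,-5,0,0,0,0.3,0,0,-8,0,0,0,0.3,0,0,-11,0,0,0,0.2]'
python3 -m crank '[0,0,-3,0,0,0,0,0,0,-6,0,0,0,0,0,0,-8,0,0,0,0,0,0,-8,0,0,0,0]'
python3 - <<'E'
from look import *
import seg
grab('wrist','w5')
seg.seg('w5',94,104,None,300); seg.seg('w5',109,180,None,300)
E
python3 plan.py 455 190 290 10
```

```text
time: 8.93
tcp_pos: [642.1, -72.7, 103.2]
eef_rot: [2.554, 1.824, 0.003]
wrist_force: [0.7, 0.3, -2.3]
width: 36.0
grip_force: 41.6
time: 9.35
tcp_pos: [642.3, -72.7, 103.7]
eef_rot: [2.554, 1.824, 0.004]
wrist_force: [0.5, 0.3, -0.3]
width: 55.8
grip_force: 0.0
time: 9.77
tcp_pos: [641.4, -72.5, 214.9]
eef_rot: [2.554, 1.825, 0.002]
wrist_force: [1.0, 0.1, 0.2]
width: 68.3
grip_force: 0.0
time: 10.1
tcp_pos: [643.8, -72.9, 300.3]
eef_rot: [2.547, 1.819, 0.015]
wrist_force: [0.7, 0.0, -0.0]
width: 85.4
grip_force: 0.0
[314. 187.] 4255 ctr 641 -72 size 152 69 ang 71.1 z [ 97.5  99.5 100.8]
[137. 279.] 3051 ctr 456 -99 size 99 82 ang 65.2 z [ 95.2  99.5 101. ]
[391. 306.] 1267 ctr 670 -200 size 261 3 ang 5.9 z [ 94.6  99.  103.5]
[254.  25.] 4594 ctr 649 71 size 48 45 ang 21.3 z [126.  170.2 171.7]
[317. 190.] 4578 ctr 645 -72 size 121 36 ang 72.2 z [113.2 120.3 126.1]
[374. 340.] 10573 ctr 667 -196 size 266 10 ang 5.7 z [112.8 144.4 176.3]
[542. 374.] 1579 ctr 786 -293 size 54 28 ang 90.0 z [129.1 135.7 160.4]
[401. 418.] 5466 ctr 639 -306 size 119 129 ang 55.7 z [110.  116.5 174.4]
[290. 430.] 1282 ctr 549 -278 size 4 113 ang 8.6 z [112.2 141.1 175.5]
pos [642.8 -72.7 297.4] ydir -18.9 tilt 0.60 t 10.15 w 85.4 q6 0.11
shift cm [ 18.76 -26.29   0.47]
turn deg [  0.6   0.1 -28.9] q6 if minus 0.11 plus 0.11
turn deg [  0.2  -0.8 151.1] q6 if minus 3.26 plus -3.03
```

View pics/w5.png

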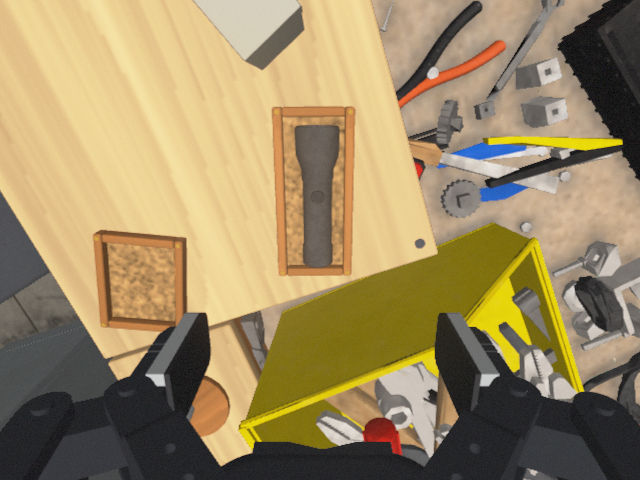

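The flashlight lies fully inside its tray (315,195), top at z=126 as it should be. Next is the adapter.

```bash
python3 plan.py 472 130 290 10; python3 -m crank '[2,-2,0,0.6,0,-6,0,5,-5,0,0.6,0,-12,0,7,-8,0,0.6,0,-18,0,10,-11,0,0.6,0,-24,0,12,-14,0,0.6,0,-28.9,0]'; python3 plan.py 472 130 290 10
```

```text
pos [642.8 -72.7 297.4] ydir -18.9 tilt 0.60 t 10.15 w 85.4 q6 0.11
shift cm [ 13.64 -22.73   0.51]
turn deg [  0.6   0.1 -28.9] q6 if minus -0.01 plus 0.23
turn deg [  0.2  -0.8 151.1] q6 if minus 3.13 plus -2.91
time: 10.57
tcp_pos: [546.4, 88.4, 291.4]
eef_rot: [-2.009, -2.405, 0.009]
wrist_force: [-0.5, 0.8, -0.4]
width: 85.5
grip_force: 0.0
pos [546.4  88.4 291.4] ydir 10.2 tilt 0.55 t 10.57 w 85.5 q6 -0.14
shift cm [ 5.41 -6.58  0.21]
turn deg [-0.5 -0.1  0.2] q6 if minus -0.03 plus -0.26
turn deg [   0.2   -0.8 -179.8] q6 if minus -3.17 plus 2.88
```

```bash
python3 -m crank '[2,-2,0,-0.3,0,0,0,4,-4.5,0,-0.3,0,0,0,5.4,-6.6,0,-0.3,0,0,0,5.4,-6.6,0,-0.3,0,0,0]' >/dev/null
python3 - <<'E'
from look import *
import seg
grab('wrist','w6')
seg.seg('w6',94,107,None,300); seg.seg('w6',109,180,None,300)
E
python3 plan.py 462 206 140 10
```

```text
[617.   9.] 304 ctr 661 312 size 5 33 ang 80.4 z [ 94.6 100.2 106.1]
[535. 100.] 1205 ctr 620 236 size 2 114 ang 0.6 z [ 94.7 100.8 106.4]
[488. 267.] 615 ctr 626 86 size 80 38 ang 75.0 z [ 94.7 100.6 106.4]
[274. 400.] 2302 ctr 456 -99 size 100 81 ang 65.1 z [ 95.   99.4 100.9]
[414. 420.] 999 ctr 605 -89 size 40 116 ang 1.5 z [ 94.9  99.2 100.7]
[582. 108.] 13695 ctr 651 236 size 64 115 ang 0.4 z [115.7 120.3 121.6]
[331. 116.] 6628 ctr 462 198 size 49 80 ang 9.0 z [119.4 121.  122.3]
[526. 307.] 8820 ctr 645 81 size 50 68 ang 21.9 z [117.7 169.7 171.4]
[436. 438.] 795 ctr 627 -92 size 73 10 ang 72.1 z [110.  115.6 120. ]
pos [470.8 129.1 292.9] ydir 10.1 tilt 0.23 t 10.95 w 85.3 q6 -0.05
shift cm [ 7.71  0.55 15.29]
turn deg [-0.2 -0.1  0.1] q6 if minus 0.10 plus -0.21
turn deg [ 1.000e-01 -4.000e-01 -1.799e+02] q6 if minus -3.04 plus 2.94
```

View pics/w6.png

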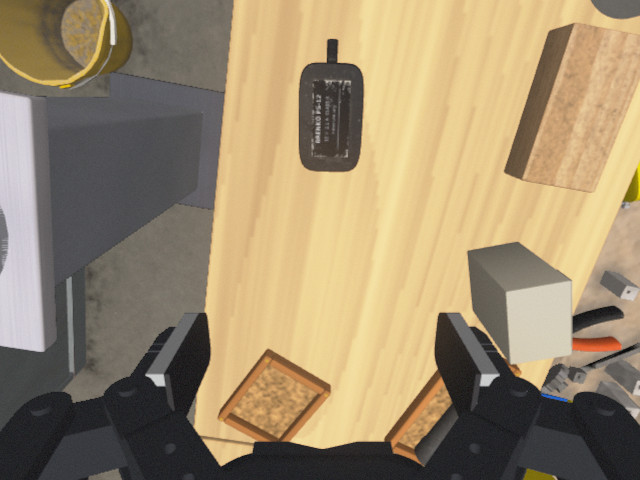

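Wrist view: adapter at (331,118) with its stub pointing up at (333,50); block centre at (462,198), axis 99°. Grasping it.

```bash
python3 -m crank '[2,0.2,1,-0.2,0,1,0,4,0.4,4,-0.2,0,1,0,6,0.5,8,-0.2,0,1,0,6.9,0.5,12,-0.2,0,1,0,6.9,0.5,15,-0.2,0,1,0]' >/dev/null
python3 -m crank '[0,0,0.3,0,0,0,0.1,0,0,0.3,0,0,0,0.1]' >/dev/null; python3 plan.py 462 198 95 9
```

```text
pos [465.3 196.3 138.3] ydir 9.0 tilt 0.23 t 11.53 w 76.8 q6 0.10
shift cm [ 0.22 -0.29  4.33]
turn deg [-0.2  0.  -0. ] q6 if minus 0.11 plus 0.10
turn deg [  0.    0.4 180. ] q6 if minus 3.25 plus -3.04
```

```bash
python3 -m crank '[0.2,-0.3,1.2,0,0,0,0.1,0.2,-0.3,2.4,0,0,0,0.1,0.2,-0.3,3.5,0,0,0,0.1,0.2,-0.3,4.2,0,0,0,0.1,0.2,-0.3,4.2,0,0,0,0.1]' 
python3 -m crank '[0,0,0,0,0,0,0.9,0,0,0,0,0,0,0.9,0,0,0,0,0,0,0.9,0,0,0,0,0,0,0.9,0,0,0,0,0,0,0.9]' 50
python3 -m crank '[0,0,0,0,0,0,0.9,0,0,-1,0,0,0,0.9,0,0,-3,0,0,0,0.9,0,0,-5,0,0,0,0.9,0,0,-7,0,0,0,0.9]' 50
python3 -m crank '[0,0,-2,0,0,6,0.9,0,0,-4,0,0,12,0.9,0,0,-6,0,0,18,0.9,0,0,-8,0,0,25,0.9,0,0,-9,0,0,32,0.9]'; python3 plan.py 440 290 280 -24
```

```text
time: 11.95
tcp_pos: [464.2, 198.3, 99.0]
eef_rot: [2.041, 2.387, 0.004]
wrist_force: [0.5, 0.1, -0.1]
width: 77.0
grip_force: 0.0
time: 12.37
tcp_pos: [464.1, 198.7, 100.1]
eef_rot: [2.039, 2.387, 0.006]
wrist_force: [-1.6, -0.6, 5.1]
width: 47.1
grip_force: 52.5
time: 12.78
tcp_pos: [462.9, 198.5, 169.8]
eef_rot: [2.041, 2.388, 0.003]
wrist_force: [0.8, -0.1, -2.1]
width: 47.1
grip_force: 51.9
time: 13.2
tcp_pos: [463.9, 198.8, 261.9]
eef_rot: [2.624, 1.725, 0.01]
wrist_force: [0.2, 0.4, -0.9]
width: 46.9
grip_force: 52.0
pos [463.9 198.8 261.9] ydir -23.4 tilt 0.38 t 13.20 w 46.9 q6 0.67
shift cm [ 7.44 -5.8  -1.81]
turn deg [ 0.3 -0.3  0.6] q6 if minus 0.86 plus 0.49
turn deg [   0.4    0.4 -179.4] q6 if minus -2.28 plus 3.63
```

```bash
python3 -m crank '[2,-1.5,-0.5,0,0,0,0.9,4,-3,-1,0,0,0,0.9,6,-4.5,-1.5,0,0,0,0.9,7.4,-5.8,-1.8,0,0,0.5,0.9,7.4,-5.8,-1.8,0,0,0.5,0.9]'
python3 - <<'E'
from look import *
import seg
grab('wrist','w7')
seg.seg('w7',94,104,None,300); seg.seg('w7',165,320,None,300)
E
python3 plan.py 460 355 200 -24
```

```text
time: 13.62
tcp_pos: [437.5, 292.6, 278.0]
eef_rot: [-2.623, -1.725, -0.007]
wrist_force: [-0.4, -0.4, -2.1]
width: 47.2
grip_force: 52.0
[371.  61.] 9239 ctr 536 338 size 140 239 ang 66.4 z [ 96.3  99.7 102.9]
[626.  21.] 423 ctr 694 329 size 32 6 ang 62.3 z [ 94.5  98.9 103.5]
[556. 156.] 1009 ctr 626 249 size 129 53 ang 62.7 z [ 94.5  99.1 103.5]
[598. 300.] 478 ctr 632 110 size 49 10 ang 29.8 z [ 94.6  99.  103.5]
[616. 410.] 930 ctr 628 -33 size 89 23 ang 71.2 z [ 94.8  99.2 100.8]
[608.  34.] 704 ctr 637 333 size 10 43 ang 18.4 z [165.6 171.2 173.4]
[323. 319.] 33979 ctr 443 296 size 94 70 ang 38.1 z [282.4 298.9 313.2]
pos [438.  290.6 277.5] ydir -23.4 tilt 0.19 t 13.67 w 47.1 q6 0.86
shift cm [ 6.77 -0.54  7.76]
turn deg [ 0.1 -0.2  0.6] q6 if minus 0.94 plus 0.78
turn deg [   0.3    0.2 -179.4] q6 if minus -2.20 plus 3.92
```

View pics/w7.png

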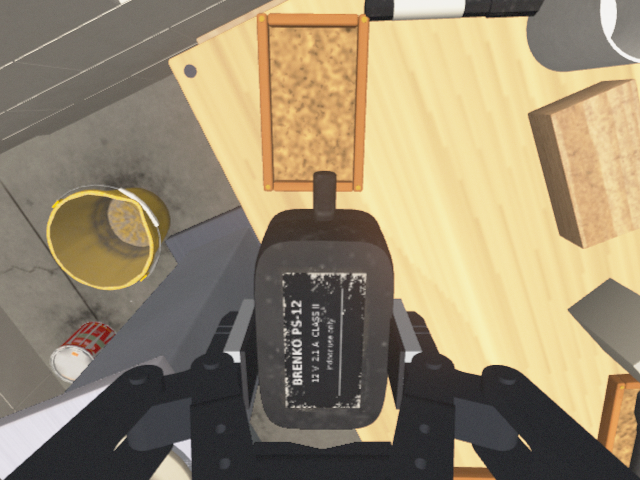

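Tray at (313,103), corners (263,18), (366,18), (268,187) and (358,188). The marker beside it at (440,8) stays clear. Measuring the tray alone.

Run:
```python
from look import *
import seg
seg.seg('w7',96,103,(250,0,366,195),100)
```

```text
[310.  94.] 5211 ctr 463 365 size 131 82 ang 66.4 z [ 97.6  99.4 100.7]
```

```bash
python3 plan.py 459.4 356.8 160 -23.6; python3 -m crank '[2,0,1,0,0,0,0.9,4,-0.2,3,0,0,0,0.9,6,-0.4,6,0,0,0,0.9,6.9,-0.5,9,0,0,0,0.9,6.9,-0.5,11.5,0,0,0,0.9]' >/dev/null
python3 -m crank '[0,0,0,0,0,0,0.9,0,0,0,0,0,0,0.9]' ; python3 plan.py 459.4 356.8 106 -23.6
```

```text
pos [438.  290.6 277.5] ydir -23.4 tilt 0.19 t 13.67 w 47.1 q6 0.86
shift cm [ 6.9  -0.68 11.76]
turn deg [ 0.1 -0.2  0.2] q6 if minus 0.94 plus 0.78
turn deg [   0.3    0.2 -179.8] q6 if minus -2.20 plus 3.92
time: 14.25
tcp_pos: [461.0, 353.3, 160.6]
eef_rot: [2.628, 1.721, -0.003]
wrist_force: [1.1, 0.3, -1.5]
width: 47.1
grip_force: 52.3
pos [461.  353.3 160.6] ydir -23.5 tilt 0.12 t 14.25 w 47.1 q6 0.95
shift cm [ 0.27 -0.28  5.46]
turn deg [-0.   0.1  0.1] q6 if minus 0.95 plus 0.94
turn deg [-2.000e-01 -1.000e-01 -1.799e+02] q6 if minus -2.19 plus 4.08
```

```bash
python3 -m crank '[0.3,-0.3,1.2,0,0,0,0.9,0.3,-0.3,2.4,0,0,0,0.9,0.3,-0.3,3.5,0,0,0,0.9,0.3,-0.3,4.3,0,0,0,0.9,0.3,-0.3,4.3,0,0,0,0.9]' 
python3 -m crank '[0,0,0,0,0,0,0.9]' >/dev/null; python3 plan.py 459.4 356.8 105.5 -23.6
```

```text
time: 14.67
tcp_pos: [459.8, 357.8, 118.2]
eef_rot: [2.628, 1.721, 0.001]
wrist_force: [-1.2, -1.0, -1.4]
width: 47.3
grip_force: 52.3
pos [460.4 358.4 119.1] ydir -23.5 tilt 0.14 t 14.75 w 47.2 q6 0.95
shift cm [-0.19 -0.03  1.36]
turn deg [ 0.1 -0.1  0.1] q6 if minus 0.95 plus 0.95
turn deg [ 2.000e-01  1.000e-01 -1.799e+02] q6 if minus -2.19 plus 4.10
```

```bash
python3 -m crank '[-0.1,0,0.5,0,0,0,0.9,-0.1,0,0.9,0,0,0,0.9,-0.1,0,1.2,0,0,0,0.9,-0.1,0,1.3,0,0,0,0.9,-0.1,0,1.3,0,0,0,0.9]' 
python3 -m crank '[0,0,0,0,0,0,0.25,0,0,0,0,0,0,0.25,0,0,0,0,0,0,0.25,0,0,0,0,0,0,0.25,0,0,0,0,0,0,0.25]'
python3 -m crank '[0,0,-1,0,0,0,0.2,0,0,-2.5,0,0,0,0.2,0,0,-5,0,0,0,0.2,0,0,-8,0,0,0,0.2,-1,0,-12,0,0,0,0.2]'
python3 -m crank '[-2,0,-3,0,0,0,0,-5,0,-6,0,0,0,0,-6,0,-7,0,0,0,0,-6,0,-7,0,0,0,0]'
python3 - <<'E'
from look import *
import seg
grab('wrist','w8')
seg.seg('w8',96,104,(0,0,640,300),100); seg.seg('w8',110,180,(0,0,640,300),300)
E
python3 plan.py 610 10 300 21.5
```

```text
time: 15.17
tcp_pos: [459.6, 357.7, 105.4]
eef_rot: [-2.628, -1.722, -0.002]
wrist_force: [-0.2, -0.2, -2.3]
width: 47.4
grip_force: 52.3
time: 15.58
tcp_pos: [459.9, 357.8, 105.9]
eef_rot: [-2.628, -1.722, -0.004]
wrist_force: [0.5, -0.3, 0.1]
width: 63.6
grip_force: 0.0
time: 16.0
tcp_pos: [455.0, 348.8, 225.4]
eef_rot: [-2.626, -1.722, 0.002]
wrist_force: [0.6, 0.1, 0.5]
width: 68.4
grip_force: 0.0
time: 16.33
tcp_pos: [431.9, 292.4, 299.9]
eef_rot: [2.628, 1.719, 0.014]
wrist_force: [0.3, -0.7, -0.8]
width: 85.4
grip_force: 0.0
[374.  60.] 8424 ctr 536 340 size 142 238 ang 66.5 z [ 97.5  99.8 103. ]
[610.  22.] 313 ctr 694 329 size 34 7 ang 63.3 z [ 96.6 100.1 103.6]
[576.  88.] 102 ctr 659 293 size 38 1 ang 0.2 z [ 96.4  99.9 103.5]
[542. 162.] 579 ctr 620 237 size 117 22 ang 80.2 z [ 96.6 100.1 103.6]
[590. 284.] 296 ctr 633 111 size 46 3 ang 21.3 z [ 96.4  99.9 103.6]
[582.  34.] 5233 ctr 661 333 size 47 71 ang 66.3 z [112.9 138.1 172.1]
[320. 114.] 6553 ctr 462 358 size 82 49 ang 65.2 z [124.4 126.  127.3]
[590. 156.] 11669 ctr 650 236 size 63 115 ang 0.2 z [116.  120.5 121.8]
[616. 290.] 842 ctr 639 114 size 36 6 ang 17.2 z [111.  123.8 141. ]
pos [431.8 293.3 297.3] ydir -23.6 tilt 0.36 t 16.38 w 85.3 q6 0.87
shift cm [-18.82  27.67  -0.28]
turn deg [  0.3  -0.2 -45.1] q6 if minus -0.49 plus 2.24
turn deg [ -0.3  -0.4 134.9] q6 if minus 2.65 plus -0.90
```

View pics/w8.png

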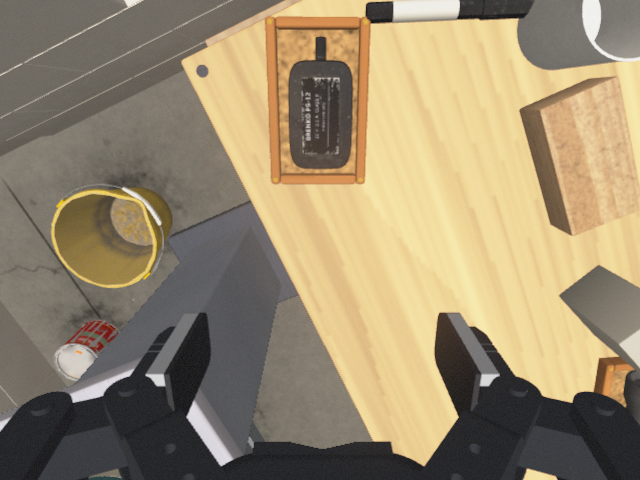

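The adapter is fully in its tray (320,110). Its top is at z=126, level. Now the carton.

```bash
python3 - <<'E'
from look import *
import seg
seg.seg('w6',166,180,(440,200,640,400),100)
E
python3 plan.py 644.5 80.5 260 21.5; python3 -m crank '[-1,2,0,0.2,-0.1,-7,0,-3,5,0,0.2,-0.1,-14,0,-4.5,8,0,0.2,-0.1,-21,0,-6,11,0,0.2,-0.1,-28,0,-7.5,14,0,0.2,-0.1,-35,0]' >/dev/null;  python3 plan.py 644.5 80.5 260 21.5
```

```text
[539. 321.] 5159 ctr 645 81 size 49 67 ang 21.7 z [168.9 170.5 171.6]
pos [431.8 293.3 297.3] ydir -23.6 tilt 0.36 t 16.38 w 85.3 q6 0.87
shift cm [-11.    28.     3.77]
turn deg [  0.3  -0.2 -45.1] q6 if minus -0.38 plus 2.13
turn deg [ -0.3  -0.4 134.9] q6 if minus 2.76 plus -1.01
pos [530.7 168.4 292.8] ydir 11.9 tilt 0.32 t 16.80 w 85.4 q6 -0.03
shift cm [-10.94   9.35   3.22]
turn deg [-0.3 -0.1 -9.6] q6 if minus -0.38 plus 0.33
turn deg [-1.000e-01  5.000e-01  1.704e+02] q6 if minus 2.76 plus -2.82
```

```bash
python3 -m crank '[-2.5,2,0.5,-0.3,0,-4,0,-5.5,5,1,-0.3,0,-9.6,0,-8.5,7.5,2,-0.3,0,-9.6,0,-10.9,9.4,3,-0.3,0,-9.6,0,-10.9,9.4,3.2,-0.3,0,-9.6,0]' >/dev/null; python3 -m crank '[0,0,0,0,0,0,0,0,0,0,0,0,0,0]' >/dev/null;  python3 plan.py 645 81 125 21.6
```

```text
pos [643.1  81.4 260.7] ydir 21.1 tilt 0.16 t 17.38 w 85.1 q6 -0.35
shift cm [-0.14  0.17 13.57]
turn deg [-0.  -0.2 -0.5] q6 if minus -0.36 plus -0.34
turn deg [-2.000e-01  1.000e-01  1.795e+02] q6 if minus 2.78 plus -3.48
```

```bash
python3 -m crank '[-0.1,0.2,2,0,-0.2,-0.5,0,-0.1,0.2,4,0,-0.2,-0.5,0,-0.1,0.2,6,0,-0.2,-0.5,0,-0.1,0.2,7,0,-0.2,-0.5,0,-0.1,0.2,7,0,-0.2,-0.5,0]' ;  python3 plan.py 645 81 125 21.6
```

```text
time: 17.8
tcp_pos: [643.7, 81.8, 190.9]
eef_rot: [1.764, 2.599, -0.003]
wrist_force: [-0.4, 0.1, -0.8]
width: 85.6
grip_force: 0.0
pos [643.7  81.8 190.9] ydir 21.7 tilt 0.11 t 17.80 w 85.6 q6 -0.36
shift cm [-0.11  0.1   6.59]
turn deg [-0.1  0.1  0.1] q6 if minus -0.36 plus -0.36
turn deg [-1.000e-01 -1.000e-01 -1.799e+02] q6 if minus -3.50 plus 2.78
```

```bash
python3 -m crank '[-0.1,0.1,2,0,0,0,0,-0.1,0.1,4,0,0,0,0,-0.1,0.1,5.5,0,0,0,0,-0.1,0.1,6.5,0,0,0,0,-0.1,0.1,6.5,0,0,0,0]'
python3 -m crank '[0,0,0,0,0,0,0.8,0,0,0,0,0,0,0.8,0,0,0,0,0,0,0.8,0,0,0,0,0,0,0.8,0,0,0,0,0,0,0.8]' 50
python3 -m crank '[0,0,0,0,0,0,0.8,0,0,-1,0,0,0,0.8,0,0,-2.5,0,0,0,0.8,0,0,-4.5,0,0,0,0.8,0,0,-6.5,0,0,0,0.8]' 50
python3 -m crank '[0,0,-2,0,0,6,0.8,0,0,-4,0,0,12,0.8,0,0,-6,0,0,18,0.8,0,0,-7,0,0,24,0.8,0,0,-7,0,0,30,0.8]'; python3 plan.py 430 -150 270 -24.9
```

```text
time: 18.22
tcp_pos: [646.6, 80.3, 127.2]
eef_rot: [1.764, 2.597, -0.001]
wrist_force: [-0.6, 0.5, 0.2]
width: 85.4
grip_force: 0.0
time: 18.63
tcp_pos: [648.1, 79.6, 130.0]
eef_rot: [1.763, 2.593, 0.003]
wrist_force: [-1.1, -0.5, 6.0]
width: 47.6
grip_force: 52.7
time: 19.05
tcp_pos: [647.0, 79.9, 193.5]
eef_rot: [1.765, 2.595, 0.0]
wrist_force: [0.9, 0.0, -1.9]
width: 47.6
grip_force: 52.0
time: 19.47
tcp_pos: [648.6, 80.2, 267.0]
eef_rot: [2.378, 2.041, 0.011]
wrist_force: [-0.7, -0.4, -2.3]
width: 47.8
grip_force: 52.2
pos [648.6  80.2 267. ] ydir -8.7 tilt 0.62 t 19.47 w 47.8 q6 0.17
shift cm [-26.07 -18.12  -0.49]
turn deg [ 0.6 -0.1 16.2] q6 if minus -0.01 plus 0.35
turn deg [ 1.000e-01  9.000e-01 -1.638e+02] q6 if minus -3.15 plus 3.49
```

```bash
python3 plan.py 455.2 -100.8 230 -24.9; python3 -m crank '[-2,-1.5,0,0.3,0,4,0.8,-5,-3.5,0,0.6,0,8,0.8,-8,-5.5,0,0.6,0,12,0.8,-11,-7.5,0,0.6,0,16,0.8,-14,-9.5,0,0.6,0,16.2,0.8]' >/dev/null;  python3 plan.py 455.2 -100.8 230 -24.9
```

```text
pos [648.6  80.2 267. ] ydir -8.7 tilt 0.62 t 19.47 w 47.8 q6 0.17
shift cm [-20.82 -16.42   3.52]
turn deg [ 0.6 -0.1 16.2] q6 if minus 0.11 plus 0.23
turn deg [ 1.000e-01  9.000e-01 -1.638e+02] q6 if minus -3.03 plus 3.37
pos [531.4 -45.4 263.1] ydir -24.7 tilt 0.33 t 19.88 w 47.8 q6 0.22
shift cm [-8.22 -4.58  3.35]
turn deg [-0.3  0.1  0.2] q6 if minus 0.09 plus 0.35
turn deg [-1.000e-01 -5.000e-01 -1.798e+02] q6 if minus -3.06 plus 3.49
```

```bash
python3 -m crank '[-2,-1.1,0.5,-0.2,0,0,0.8,-4.5,-2.5,1,-0.2,0,0,0.8,-6.8,-3.8,2,-0.2,0,0,0.8,-8.2,-4.6,3,-0.2,0,0,0.8,-8.2,-4.6,3.3,-0.2,0,0,0.8]' >/dev/null;  python3 -m crank '[0,0,2,0,0,0,0.8,0,0,4,0,0,0,0.8,0,0,5,0,0,0,0.8,0,0,5,0,0,0,0.8]' >/dev/null; python3 plan.py 455.2 -100.8 136 -24.9
```

```text
pos [455.2 -99.  178.6] ydir -24.6 tilt 0.39 t 20.63 w 47.7 q6 0.07
shift cm [-0.16  0.1   4.26]
turn deg [-0.4  0.1  0.3] q6 if minus 0.07 plus 0.07
turn deg [-1.000e-01 -6.000e-01 -1.797e+02] q6 if minus -3.07 plus 3.21
```

```bash
python3 -m crank '[-0.1,0,1,-0.3,0,0.3,0.8,-0.1,0,2,-0.3,0,0.3,0.8,-0.1,0,2.6,-0.3,0,0.3,0.8,-0.1,0,2.8,-0.3,0,0.3,0.8,-0.1,0,2.8,-0.3,0,0.3,0.8]' >/dev/null; python3 -m crank '[0,0,0,0,0,0,0.8]'|head -2; python3 plan.py 455.2 -100.8 135.5 -24.9
```

```text
time: 21.13
tcp_pos: [456.5, -100.9, 153.1]
pos [ 456.5 -100.9  153.1] ydir -24.9 tilt 0.26 t 21.13 w 47.3 q6 0.07
shift cm [-0.04 -0.13  1.76]
turn deg [ 0.2  0.1 -0. ] q6 if minus 0.07 plus 0.07
turn deg [ 1.0e-01 -4.0e-01  1.8e+02] q6 if minus 3.21 plus -3.07
```

```bash
python3 -m crank '[0,-0.1,0.5,0.1,0,0,0.8,0,-0.1,1,0.1,0,0,0.8,0,-0.1,1.4,0.1,0,0,0.8,0,-0.1,1.5,0.1,0,0,0.8,0,-0.1,1.5,0.1,0,0,0.8]'; python3 -m crank '[0,0,0.1,0,0,0,0.8,0,0,0.2,0,0,0,0.8,0,0,0.2,0,0,0,0.8]'
```

```text
time: 21.55
tcp_pos: [454.5, -100.3, 137.0]
eef_rot: [2.648, 1.689, -0.002]
wrist_force: [-0.1, 0.1, -3.5]
width: 47.6
grip_force: 52.4
time: 21.8
tcp_pos: [454.9, -100.5, 135.4]
eef_rot: [2.647, 1.689, -0.001]
wrist_force: [0.4, -0.3, -2.5]
width: 47.2
grip_force: 52.4
```

```bash
python3 -m crank '[0,0,0.1,0,0,0,0.2,0,0,0.1,0,0,0,0.2,0,0,0,0,0,0,0.2,0,0,0,0,0,0,0.2,0,0,0,0,0,0,0.2]'
python3 -m crank '[0,0,-1,0,0,0,0.1,0,0,-2.5,0,0,0,0.1,0,0,-5,0,0,0,0.1,0,0,-8,0,0,0,0.1,0,0,-12,0,0,0,0.1]'
python3 -m crank '[-3,0,-2,0,0,0,0,-6,0,-5,0,0,0,0,-9,0,-8,0,0,0,0,-12,0,-10,0,0,0,0,-12,0,-10,0,0,0,0]'
python3 - <<'E'
from look import *
import seg
grab('wrist','w9')
seg.seg('w9',90,104,(0,0,640,470),100); print(); seg.seg('w9',110,180,(0,0,640,300),300);print(); seg.seg('w9',166,180,(0,0,640,300),300)
E
python3 plan.py 440 -290 290 90;python3 plan.py 440 -290 290 0
```

```text
time: 22.22
tcp_pos: [455.2, -100.6, 135.8]
eef_rot: [2.646, 1.688, -0.0]
wrist_force: [0.4, 0.3, -0.4]
width: 68.4
grip_force: 0.0
time: 22.63
tcp_pos: [453.3, -99.6, 254.9]
eef_rot: [-2.647, -1.689, 0.005]
wrist_force: [0.3, -1.0, 0.3]
width: 76.9
grip_force: 0.0
time: 23.05
tcp_pos: [404.1, -214.5, 360.5]
eef_rot: [2.642, 1.676, -0.001]
wrist_force: [0.7, -0.0, -0.5]
width: 85.3
grip_force: 0.0
[315.  62.] 2612 ctr 454 -104 size 88 81 ang 64.8 z [ 91.2  99.2 100.8]
[492.   8.] 995 ctr 617 -140 size 15 69 ang 65.7 z [ 91.2  98.9 100.6]
[523. 206.] 1427 ctr 573 -342 size 413 172 ang 64.1 z [ 90.6  96.8 103.4]
[555. 117.] 104 ctr 641 -262 size 6 41 ang 0.7 z [ 97.1 100.6 103.9]
[494. 138.] 142 ctr 582 -250 size 27 7 ang 18.6 z [ 93.8 100.1 103.5]
[560. 160.] 275 ctr 640 -302 size 34 18 ang 45.9 z [ 90.9  98.2 103.3]
[522. 183.] 279 ctr 596 -310 size 5 97 ang 28.3 z [ 97.7 101.7 103.8]
[359. 197.] 4598 ctr 435 -251 size 83 83 ang 27.4 z [91.5 92.8 94.2]
[617. 248.] 148 ctr 670 -423 size 8 40 ang 27.8 z [ 94.7 102.1 103.7]
[403. 286.] 515 ctr 439 -368 size 63 25 ang 2.8 z [ 91.  101.9 
[... 327 characters left out ...]
ize 199 87 ang 74.6 z [111.7 143.9 178.3]
[532. 209.] 890 ctr 589 -330 size 27 52 ang 31.0 z [110.4 112.  116.8]

[316.  40.] 5222 ctr 455 -104 size 54 48 ang 64.9 z [174.2 175.6 176.9]
[597. 205.] 2785 ctr 622 -346 size 155 33 ang 82.4 z [166.7 174.6 179.5]
pos [ 404.3 -211.6  358.1] ydir -25.2 tilt 0.44 t 23.10 w 85.6 q6 -0.19
shift cm [-5.55  6.52  6.88]
turn deg [ 1.000e-01  5.000e-01 -1.152e+02] q6 if minus -2.30 plus 1.92
turn deg [ 0.5 -0.1 64.8] q6 if minus 0.84 plus -1.22
pos [ 404.3 -211.6  358.1] ydir -25.2 tilt 0.44 t 23.10 w 85.6 q6 -0.19
shift cm [-5.55  6.52  6.88]
turn deg [  0.3   0.3 -25.2] q6 if minus -0.73 plus 0.35
turn deg [  0.4  -0.5 154.8] q6 if minus 2.41 plus -2.80
```

View pics/w9.png

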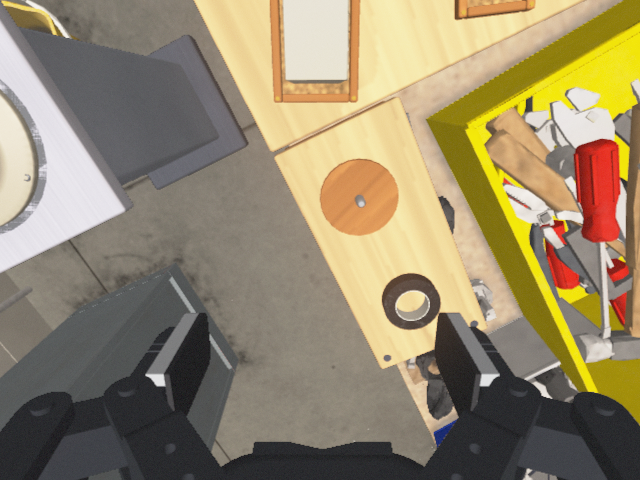

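The carton stands level in its tray (316,40), top at z=176. The stand is at (359,197) with its post at (361,201), and the tape is at (411,301). I'll get exact centres for the tape and the post.

```bash
python3 - <<'E'
from look import *
im,W=world('w9'); z=W[...,2]
def roi(u0,v0,u1,v1,lo,hi):
    m=np.zeros(z.shape,bool); m[v0:v1,u0:u1]=1; return W[m&(z>lo)&(z<hi)]
p=roi(375,265,436,335,99,110); print('tape',cv2.minEnclosingCircle(p[:,:2].astype(np.float32)),np.median(p[:,2]),len(p))
q=roi(312,150,405,243,90.5,97); print('disc',cv2.minEnclosingCircle(q[:,:2].astype(np.float32)),cv2.minAreaRect(q[:,:2].astype(np.float32)),np.median(q[:,2]))
q=roi(345,185,380,220,100,125); print('post',q[:,:3].mean(0),np.percentile(q[:,2],95),len(q), q[q[:,2]>110].mean(0))
E
python3 plan.py 442 -385 180 -25
```

```text
tape ((439.634765625, -388.2428894042969), 32.78915786743164) 103.86646233299118 1583
disc ((435.1058654785156, -251.25584411621094), 41.95127868652344) ((434.9276123046875, -250.88235473632812), (82.55968475341797, 82.70867156982422), 11.976606369018555) 92.80132962153039
post [ 435.15931171 -249.61472963  110.28489882] 115.03200052489588 90 [ 435.1873546  -250.52504324  113.13555707]
pos [ 404.3 -211.6  358.1] ydir -25.2 tilt 0.44 t 23.10 w 85.6 q6 -0.19
shift cm [-14.03  10.66  17.93]
turn deg [ 0.4  0.2 -0.2] q6 if minus -0.43 plus 0.04
turn deg [  0.3  -0.6 179.8] q6 if minus 2.71 plus -3.10
```

```bash
python3 -m crank '[-2.5,2,2,0.4,0.2,0,0,-5.5,4.2,5,0.4,0.2,0,0,-8.5,6.5,8,0.4,0.2,0,0,-11.5,8.7,11,0.4,0.2,0,0,-14.2,10.9,14,0.4,0.2,0,0]' >/dev/null; python3 -m crank '[-0.1,-0.3,2,0,0,0,0,-0.1,-0.3,4,0,0,0,0,-0.1,-0.3,4,0,0,0,0,-0.1,-0.3,4,0,0,0,0]' >/dev/null; python3 plan.py 439.6 -388.2 82 -25
```

```text
pos [ 435.5 -364.4  189.2] ydir -24.9 tilt 0.61 t 23.85 w 85.5 q6 -0.39
shift cm [-2.04  1.48 10.7 ]
turn deg [-0.6 -0.2  0.1] q6 if minus -0.41 plus -0.36
turn deg [   0.4   -0.9 -179.9] q6 if minus -3.55 plus 2.78
```

```bash
python3 -m crank '[-1,0.7,1,-0.4,-0.1,0,0,-2,1.4,2.5,-0.4,-0.1,0,0,-2,1.4,4,-0.4,-0.1,0,0,-2,1.4,5.5,-0.4,-0.1,0,0,-2,1.4,5.5,-0.4,-0.1,0,0]' >/dev/null; python3 -m crank '[0,0,0,0,0,0,0]' >/dev/null; python3 plan.py 439.6 -388.2 82 -25
```

```text
pos [ 440.5 -389.4  136.8] ydir -24.9 tilt 0.12 t 24.35 w 85.7 q6 -0.41
shift cm [ 0.07 -0.14  5.48]
turn deg [ 0.1 -0.   0.1] q6 if minus -0.41 plus -0.41
turn deg [   0.     0.2 -179.9] q6 if minus -3.55 plus 2.73
```

```bash
python3 -m crank '[0.1,-0.1,1.5,0,0,0,0,0.1,-0.1,3,0,0,0,0,0.1,-0.1,4,0,0,0,0,0.1,-0.1,5,0,0,0,0,0.1,-0.1,5.3,0,0,0,0]'; python3 -m crank '[0,0,0,0,0,0,0.5,0,0,0,0,0,0,0.5,0,0,0,0,0,0,0.5,0,0,0,0,0,0,0.5,0,0,0,0,0,0,0.5]' 30;  python3 -m crank '[0,0,0,0,0,0,0.5,0,0,-0.5,0,0,0,0.5,0,0,-1.5,0,0,0,0.5,0,0,-3,0,0,0,0.5,0,0,-5,0,0,0,0.5]' 30; python3 plan.py 435.1 -251 130 -25
```

```text
time: 24.77
tcp_pos: [439.5, -388.2, 82.4]
eef_rot: [2.648, 1.69, 0.001]
wrist_force: [-0.2, 0.4, -0.0]
width: 85.1
grip_force: 0.0
time: 25.18
tcp_pos: [440.0, -389.2, 83.7]
eef_rot: [2.646, 1.688, 0.002]
wrist_force: [0.7, 0.5, 2.1]
width: 63.7
grip_force: 33.3
time: 25.6
tcp_pos: [438.6, -387.7, 132.6]
eef_rot: [-2.647, -1.688, -0.001]
wrist_force: [0.4, 0.2, -0.7]
width: 63.9
grip_force: 33.1
pos [ 438.6 -387.7  132.6] ydir -24.9 tilt 0.13 t 25.60 w 63.9 q6 -0.41
shift cm [12.25 -6.08  0.29]
turn deg [-0.1 -0.1  0.1] q6 if minus -0.21 plus -0.61
turn deg [ 1.000e-01 -2.000e-01 -1.799e+02] q6 if minus -3.35 plus 2.53
```

```bash
python3 -m crank '[2,-1,-1,0,0,0,0.5,5,-2.5,-1,0,0,0,0.5,8,-4,-1,0,0,0,0.5,11,-5.3,-1,0,0,0,0.5,12.2,-6,-1,0,0,0,0.5]' >/dev/null; python3 -m crank '[0,0,0,0,0,0,0.5,0,0,0,0,0,0,0.5,0,0,0,0,0,0,0.5]'|head -2; python3 plan.py 435.3 -251.5 113 -25; python3 -c "
from look import *
grab('wrist','w10')"
```

```text
time: 26.27
tcp_pos: [437.1, -254.1, 143.3]
pos [ 437.1 -254.1  143.3] ydir -24.9 tilt 0.20 t 26.27 w 63.8 q6 -0.23
shift cm [ 0.17 -0.29  3.03]
turn deg [0.2 0.1 0.1] q6 if minus -0.22 plus -0.23
turn deg [-1.000e-01  3.000e-01 -1.799e+02] q6 if minus -3.37 plus 2.91
```

View pics/w10.png

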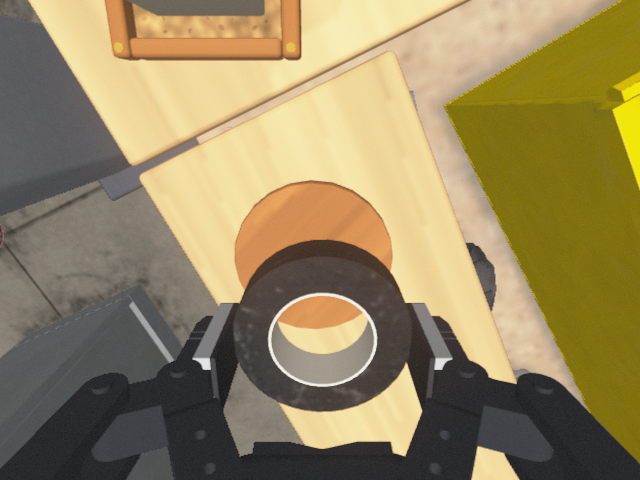

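The tape is held level at (322,340); the disc is at (313,250), with its centre slightly left in the image, which agrees with the -3 mm y correction. Correcting and lowering.

```bash
python3 -m crank '[0.2,-0.3,0.5,0.1,0,0,0.5,0.2,-0.3,1.2,0.1,0,0,0.5,0.2,-0.3,1.8,0.1,0,0,0.5,0.2,-0.3,1.8,0.1,0,0,0.5,0.2,-0.3,1.8,0.1,0,0,0.5]' |head -2; python3 plan.py 435.3 -251.5 93 -25
```

```text
time: 26.73
tcp_pos: [434.1, -249.6, 123.9]
pos [ 434.1 -249.6  123.9] ydir -25.0 tilt 0.13 t 26.73 w 63.9 q6 -0.23
shift cm [-0.12  0.2   3.09]
turn deg [-0.1 -0.   0. ] q6 if minus -0.23 plus -0.22
turn deg [ 1.0e-01 -2.0e-01 -1.8e+02] q6 if minus -3.37 plus 2.92
```

```bash
python3 -m crank '[-0.1,0.1,0.6,0,0,0,0.5,-0.1,0.1,1.2,0,0,0,0.5,-0.1,0.1,1.8,0,0,0,0.5,-0.1,0.1,2.3,0,0,0,0.5,-0.1,0.1,2.3,0,0,0,0.5]'; python3 -m crank '[0,0,0.3,0,0,0,0.5,0,0,0.6,0,0,0,0.5,0,0,0.6,0,0,0,0.5]'
```

```text
time: 27.15
tcp_pos: [434.3, -250.3, 100.4]
eef_rot: [-2.646, -1.688, 0.001]
wrist_force: [-0.4, 0.2, 0.1]
width: 63.5
grip_force: 33.1
time: 27.4
tcp_pos: [434.8, -250.7, 95.3]
eef_rot: [-2.648, -1.689, 0.0]
wrist_force: [1.0, 0.0, -0.7]
width: 63.7
grip_force: 33.1
```

```bash
python3 -m crank '[0,0,0.15,0,0,0,0.5,0,0,0.25,0,0,0,0.5,0,0,0.25,0,0,0,0.5]';  python3 -m crank '[0,0,0,0,0,0,0.1,0,0,0,0,0,0,0.1,0,0,0,0,0,0,0,0,0,0,0,0,0,0,0,0,0,0,0,0,0]'; python3 -m crank '[0,0,-1,0,0,0,0,0,0,-2.5,0,0,0,0,0,0,-5,0,0,0,0,0,0,-8,0,0,0,0,0,0,-12,0,0,0,0]'
python3 -m crank '[-3,0,-2,0,0,0,0,-6,0,-5,0,0,0,0,-9,0,-8,0,0,0,0,-12,0,-12,0,0,0,0,-12,0,-12,0,0,0,0]'
python3 - <<'E'
from look import *
import seg
grab('wrist','w11')
seg.seg('w11',105,180,(0,0,440,440),100)
seg.seg('w11',95,180,(0,0,440,440),100)
grab('top','top1'); seg.seg('top1',105,180,(160,180,380,312),200)
E
```

```text
time: 27.65
tcp_pos: [435.0, -250.9, 93.2]
eef_rot: [-2.648, -1.689, 0.0]
wrist_force: [0.0, 0.2, -0.4]
width: 63.7
grip_force: 33.2
time: 28.07
tcp_pos: [435.1, -251.0, 93.4]
eef_rot: [-2.648, -1.69, -0.0]
wrist_force: [-0.9, -1.1, -0.5]
width: 85.2
grip_force: 0.0
time: 28.48
tcp_pos: [433.7, -249.9, 213.4]
eef_rot: [-2.645, -1.687, 0.002]
wrist_force: [0.3, -1.3, -0.4]
width: 85.4
grip_force: 0.0
time: 28.9
tcp_pos: [384.3, -364.7, 339.5]
eef_rot: [2.642, 1.68, -0.002]
wrist_force: [1.2, 0.1, 1.2]
width: 85.1
grip_force: 0.0
[317.  42.] 3499 ctr 437 -251 size 65 64 ang 68.3 z [110.  111.5 112.9]
[316.  45.] 116 ctr 435 -252 size 9 9 ang 64.2 z [108.1 112.4 114.8]
[434. 426.] 289 ctr 385 -680 size 25 18 ang 67.5 z [106.3 120.5 128.5]
[317.  42.] 3617 ctr 437 -251 size 65 64 ang 65.3 z [109.2 111.5 112.9]
[316.  46.] 128 ctr 435 -252 size 9 9 ang 62.4 z [101.7 111.9 114.7]
[434. 423.] 384 ctr 386 -679 size 25 20 ang 61.7 z [ 97.1 115.3 128.3]
[187. 201.] 648 ctr 679 366 size 118 72 ang 58.8 z [110.8 147.2 175.1]
[234. 211.] 943 ctr 652 238 size 64 115 ang 0.6 z [114.5 121.9 127. ]
[342. 211.] 434 ctr 647 -69 size 121 35 ang 73.6 z [111.3 121.  128.7]
[356. 277.] 485 ctr 464 -98 size 66 61 ang 65.2 z [130.6 175.8 179.1]
[189. 278.] 559 ctr 466 366 size 99 49 ang 65.6 z [113.9 127.  132.2]
```

View pics/w11.png

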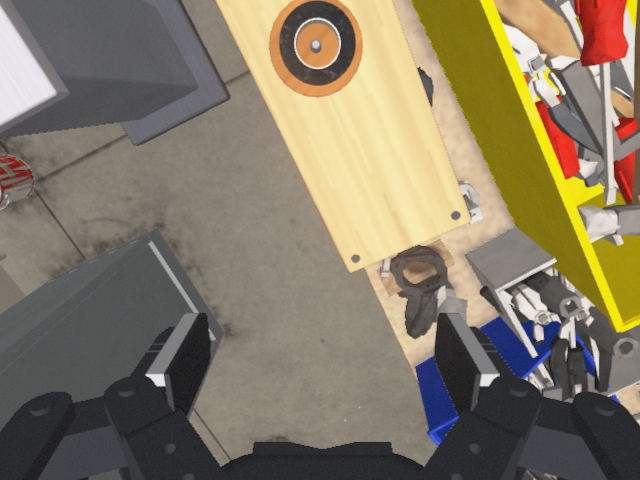

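View pics/top1.png

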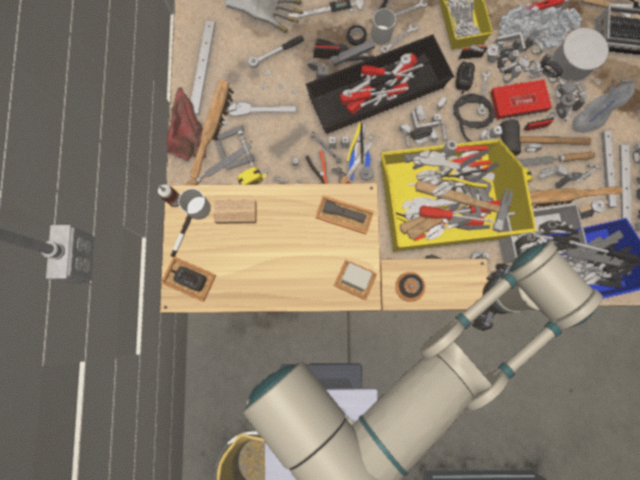

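The tape lies flat around the post: roll at (317,42), post at (316,46), top at z=111.5. The top view shows all four items in their holders, the pine block unmoved and the robot clear of everything.

```bash
python3 -c "
from workcell import job
print(job.close_job())"
```

```text
the job is handed in; nothing more can be done
None
```

All four kit items are in their holders, the pine block is where it was, and the job was handed in at about 29 s; the judge's result was not shown.

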